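# Seat the spray carrier on the turntable's locating pins

### The job

Get the spray carrier (the grey board with the square wooden post) onto the turntable, ready for spraying. Draw it out from under the low shelf by its upright front grip and let it go on the open bench; then take it by the post and lower it, kept level, onto the turntable's two pins, the big hole over the round pin and the small hole over the diamond pin, easing it about without forcing it until it lies flat on the turntable. Leave it there free, and do not disturb the cup, the bowl or the roll of tape.

Things in the scene. Friction and masses are not known exactly. Their poses are not given: they have to be found in the camera images.
- carrier: The spray carrier, 0.35 to 0.7 kg: grey plastic board, 12 mm thick, reaching 78 mm forward (-x), 92 mm back and 78 mm to either side (y) of the origin, which lies on its underside below the square wooden post, where it balances. z up. Flat on the bench at the start. Two holes go through it on its y axis, 55 mm either side of the centre: 20 mm at +y, 16 mm at -y.
- carrier_post (a point): Centre of the carrier's square wooden post (cork top): 40 x 40 mm, 50 mm high, sides along the carrier's x and y. This point is half-way up, 37 mm above the board's underside; the top is at 62 mm. At the start it is about 55 mm behind the shelf's front edge, its top 23 mm below the shelf board. Axes as the carrier's.
- carrier_grip (a point): Centre of the carrier's upright wooden grip: 10 mm thick (carrier's x), 36 mm wide (y), 34 mm high (12 to 46 mm above the board's underside), 140 mm in front (-x) of the post's axis. A 22 mm wide steel strip, its top at 16 mm, joins it to the board. Axes as the carrier's. At the start about 85 mm in front of the shelf's front edge.
- carrier_big_hole (a point): Centre of the carrier's big hole (20 mm) at the underside of the board. Axes as the carrier's.
- carrier_small_hole (a point): Centre of the carrier's small hole (16 mm) at the underside of the board. Axes as the carrier's.
- turntable: The spraying turntable: grey foot 156 mm across, fixed to the bench, with a short stem and an aluminium head, a flat disc 190 mm across, 10 mm thick, top 100 mm above the bench. The head turns about the upright axis (midway between its two pins) against light friction, about 0.1 N m, and stays where it is left. Origin: centre of the foot's underside, z up; it does not turn with the head.
- pin_round (a point): Centre of the foot of the round steel pin, on the flat top of the turntable head. Pin 18 mm in diameter, 16 mm high; its upper 8 mm tapers to 6 mm. 55 mm from the turntable's axis, opposite the diamond pin. z up; y points from the diamond pin to the round pin.
- pin_diamond (a point): Centre of the foot of the diamond-shaped steel pin on the flat top of the turntable head: 14 mm across at right angles to the line between the pins, 8 mm along that line, 16 mm high; its upper 8 mm tapers to a third. 110 mm from the round pin. Axes as the round pin's.
- rack: The low plywood shelf, fixed on the bench: 140 mm deep (x), 214 mm wide (y), top at 97 mm, underside of the board at 85 mm; side walls 190 mm apart, no floor. Origin: centre of its footprint, z up; the open front faces -x, its front edge 70 mm from the origin. A bisque cup (79 mm) and two test tiles (61 mm) stand fixed on the rear half of its top.
- cup: Loose red-clay bisque cup, 69 mm across, 85 mm high, behind the turntable; bystander. Origin at the centre of its foot.
- bowl: Loose green glazed bowl, 104 mm across, 47 mm high, behind the turntable; bystander. Origin at the centre of its foot.
- tape: Loose roll of masking tape lying flat, 104 mm across, 24 mm high, in front of the turntable to the right; bystander. Origin at the centre of its underside.

How it is judged:
By the outcome, as a careful person would: the job done as asked, in the order asked, and still so for the second after the job is handed in, with the robot touching nothing.
It also fails if it takes over 58 s, if anything falls off the work surface, if the arm or the gripper's body presses on something with over 40 N, if the wrist force passes 120 N, or if a joint passes its speed limit or range.

### The arm

A 6-joint arm with a two-finger parallel gripper is mounted at the origin on a cart in front of the work surface, level with it; the furniture and walls round the work are solid. World frame = base frame: x ahead of the robot, y to its left, z up, the work surface at z = 0. Lengths are in m, angles in rad, forces in N, time in s.
With the tool pointing down it reaches from about 0.325 to 0.85 m from the base axis. Payload 4.4 kg.
Tool frame: the origin (TCP) lies at the very end of the fingers, on their centre line; the grasp point (between the pads) lies 19 mm behind it (env.pinch_z is the distance from the TCP to the grasp point, in m); z points along the fingers, y is the line along which they close (so a half turn about z gives the same grasp; the last joint's range is limited). The gripper opens to 94 mm and grips with 3 to 60 N. Pads are 16 mm wide; open, the fingers measure 119 mm over their backs; the gripper's body (75 mm by 177 mm) begins 78 mm behind the grasp point.
Start: joints at [0.992, 0.207, 1.542, -0, 1.393, -0.15], TCP at [0.239, 0.523, 0.172] pointing down, gripper open.
Joint ranges: [-2.73, 2.73], [-0.86, 2.22], [0.23, 2.46], [-1.11, 4.25], [0.08, 2.63], [-2.82, 2.82]. Speed limits (rad/s): [2.79, 2.79, 3.14, 3.14, 3.14, 3.14].

### API

Orientations are given as a rotation vector (axis times angle).
In Python, from rig import env gives the robot as it stands.
- The arm moves only by the tool play_rows, never from a script. Its arguments are lists of equal length, an entry for each row: "translation": the shift along the tool's x, y, z in mm, a list of three; "twist": the turn about the tool's z in degrees; "jaw": the closure, from 0 (fully open) to 1 (shut). A call has 1 to 5 rows; each row is the pose to reach, as a shift and turn from the pose commanded when the call began, along the tool's axes at that moment; what a row does not reach only later rows make up. A row lasts 1/12 s, in which the tool goes at most 41.7 mm and 7.16 degrees, less where a joint would pass 70% of its speed; a pose out of reach is approached as far as the arm can. A call with a gripper value outside its range is refused whole. The fingers move at their own pace and stop on an object; the grip force is fixed at half the most. Time passes only in rows, so rows that repeat a pose let the fingers close. It gives the time, the measured TCP pose, the force, the opening and the grip force at its end, in the units of the state.
- env.get_obs(): the state, without advancing time (a new reading comes with each control period).
- env.capture(name): name is "side" or "top"; returns the picture (480x640x3 uint8, blue, green, red); there is no depth.
- env.calibration(name): a dict with "fov_y" (degrees; the focal length in pixels is half the picture's height over the tangent of half this angle, whatever the lens; pixels are square), "cx", "cy" (the principal point, pixels), "pose" (4x4, takes a point from camera to world coordinates). Camera axes: x right, y down, z forward; pixel columns grow to the right and rows downward; lengths in m; the calibration is good to about 2 mm. A picture is of the moment at which its call begins. calibration takes no time and is no camera call.
- env.job_done(): hands the job in; it is judged then, once.
Trained networks look in the newest picture that a camera, given by its name, has taken for a name from the list of things; names that differ only in an ending like _2 or _b are one class to them, and where a whole thing is asked for, a point or a joint stands for the part that bears it (a point fixed in the world has none). Each returns a list of dicts, best first, with "conf" (0 to 1); they miss things now and then, are a little off and sometimes report something else, mostly with a low value. They report only what shows in the picture. A call takes as long as a camera call.
- env.search_frame(camera, name): "position" ([column, row] in pixels, amid what is visible of it).
- env.cut_out(camera, name): "pixels" (480x640 bool, what is visible of it) and "position" ([column, row] in pixels, amid what is visible of it).
The state is a dict: "clock": time; "qpos": joint angles; "joint_vel": joint speeds; "tau": joint torques, N m; "tool_pos": TCP position; "eef_rot": TCP orientation; "ft_force": force on the tool from outside, world axes, zero at the start; "moment": the same for the moment, N m; "finger_gap": finger opening in m; "grip_force": force on a finger pad.
Only numpy, scipy, OpenCV 4.12 (cv2) and the standard library are available. Lean on these libraries where they do the work, as an engineer would, in place of code of your own. Each camera call takes 0.05 s, during which the arm holds its last target. There are 200 camera calls.

## Working session

There is one attempt and no reset: what is moved stays moved. The work goes in short steps, Python scripts to look and compute and a tool call to move; the robot and the scene stay as the last step left them, time stands still between calls to the robot, and variables do not carry over. Pictures are saved under pics/ and viewed, at most 10 in all, crops included, and the job is handed in when it is done.

Besides the shell and the picture viewer there is one more tool, called after "Emit:" in YAML: its name, and indented under it one key for each argument. play_rows: Moves the arm, as the interface text tells. Its arguments: {"type":"object","properties":{"translation":{"type":"array","items":{"type":"array","items":{"type":"number"}}},"twist":{"type":"array","items":{"type":"number"}},"jaw":{"type":"array","items":{"type":"number"}}},"required":["translation","twist","jaw"]}

```bash
ls; mkdir -p pics; cat > h.py <<'E'
import numpy as np, cv2
from scipy.spatial.transform import Rotation as R
from rig import env
def cal(n):
    c=env.calibration(n); f=240/np.tan(np.radians(c["fov_y"])/2); return f,c["cx"],c["cy"],np.array(c["pose"])
def ray(n,p):
    f,cx,cy,P=cal(n); d=P[:3,:3]@np.array([(p[0]-cx)/f,(p[1]-cy)/f,1]); return P[:3,3],d/np.linalg.norm(d)
def atz(n,p,z):
    o,d=ray(n,p); return o+d*(z-o[2])/d[2]
def tri(p,q,a="side",b="top"):
    o1,d1=ray(a,p);o2,d2=ray(b,q)
    s=np.linalg.lstsq(np.c_[d1,-d2],o2-o1,rcond=None)[0]
    A=o1+d1*s[0];B=o2+d2*s[1]; return (A+B)/2,np.linalg.norm(A-B)
def proj(n,X):
    f,cx,cy,P=cal(n); c=np.linalg.inv(P)@np.r_[X,1]; return np.array([cx+f*c[0]/c[2],cy+f*c[1]/c[2]])
E
python3 - <<'E'
from h import *
for n in("side","top"):
    im=env.capture(n); cv2.imwrite(f"pics/{n}0.png",im); print(n,cal(n)[0],np.round(cal(n)[3],3).tolist())
names="carrier carrier_post carrier_grip carrier_big_hole carrier_small_hole turntable pin_round pin_diamond rack cup bowl tape".split()
for k in names:
    r={n:(env.search_frame(n,k) or [None])[0] for n in("side","top")}
    print(k,{n:(np.round(v["position"],1).tolist(),round(float(v["conf"]),2)) if v else None for n,v in r.items()})
    if all(r.values()):
        X,e=tri(r["side"]["position"],r["top"]["position"]); print("   ",X.round(4),round(e,4))
o=env.get_obs(); print(o["clock"],o["tool_pos"],R.from_rotvec(o["eef_rot"]).as_matrix().round(3).tolist(),env.pinch_z)
E
```

```text
pics
side 541.9291003858629 [[0.991, -0.065, 0.115, 0.385], [-0.13, -0.634, 0.762, -0.978], [0.024, -0.77, -0.637, 0.964], [0.0, 0.0, 0.0, 1.0]]
top 450.31907781136545 [[0.021, -0.991, 0.136, 0.423], [-0.999, -0.026, -0.034, 0.082], [0.037, -0.135, -0.99, 1.057], [0.0, 0.0, 0.0, 1.0]]
carrier {'side': ([340.4, 231.7], 0.79), 'top': ([243.2, 192.3], 0.91)}
    [0.6597 0.2364 0.0165] 0.0056
carrier_post {'side': ([210.4, 351.9], 0.73), 'top': ([247.7, 191.8], 0.59)}
    [ 0.4795  0.144  -0.1723] 0.4878
carrier_grip {'side': ([339.7, 228.1], 0.87), 'top': ([249.6, 196.0], 0.86)}
    [0.649  0.2173 0.0438] 0.0018
carrier_big_hole {'side': ([386.5, 302.4], 0.62), 'top': ([242.3, 195.3], 0.95)}
    [ 0.7904  0.2846 -0.3404] 0.1093
carrier_small_hole {'side': ([344.7, 229.6], 0.69), 'top': ([244.0, 196.6], 0.6)}
    [0.6595 0.2325 0.0244] 0.0175
turntable {'side': ([287.2, 301.1], 0.62), 'top': None}
pin_round {'side': ([290.6, 290.2], 0.66), 'top': ([376.9, 271.0], 0.76)}
    [ 0.481  -0.0686  0.0911] 0.0002
pin_diamond {'side': ([289.0, 293.9], 0.58), 'top': ([379.7, 274.1], 0.82)}
    [ 0.4756 -0.0756  0.0862] 0.002
rack {'side': ([368.7, 207.9], 0.92), 'top': ([223.0, 151.4], 0.74)}
    [0.745  0.2791 0.0637] 0.0001
cup {'side': ([363.4, 261.4], 0.89), 'top': ([318.9, 181.7], 0.59)}
    [0.6844 0.0599 0.0517] 0.0002
bowl {'side': ([389.2, 301.9], 0.87), 'top': ([381.6, 176.8], 0.85)}
    [ 0.7102 -0.0867  0.0442] 0.0146
tape {'side': ([211.9, 350.2], 0.82), 'top': ([427.3, 364.3], 0.68)}
    [ 0.289  -0.1886  0.045 ] 0.0159
1.3 [0.23910828 0.52296484 0.17184586] [[-0.909, 0.416, 0.0], [0.416, 0.909, 0.0], [-0.0, 0.0, -1.0]] 0.0188
```

View pictures.

View pics/side0.png

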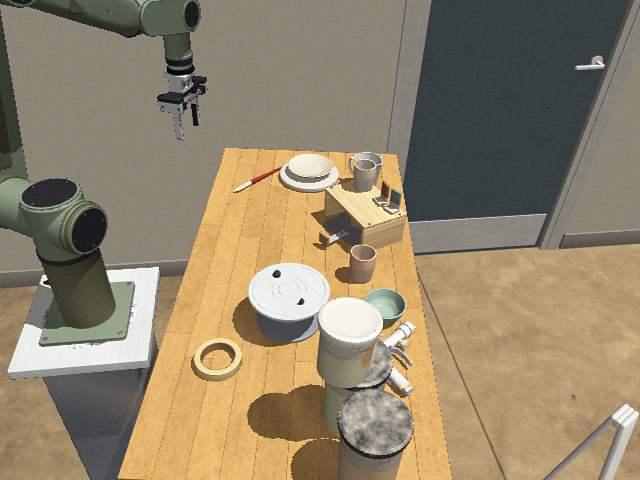

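View pics/top0.png

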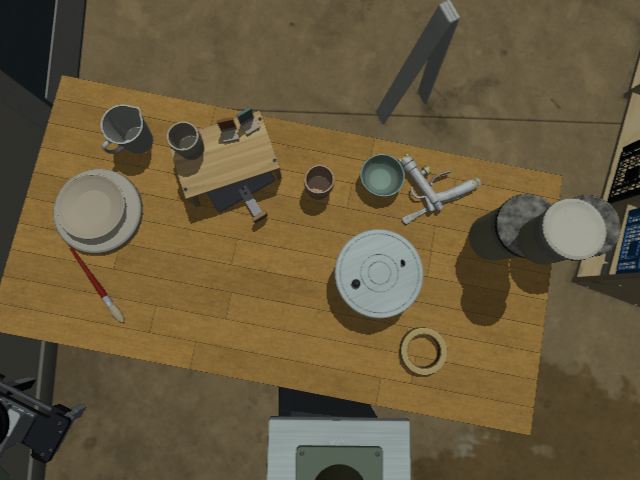

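```bash
python3 - <<'E'
from h import *
s=cv2.imread("pics/side0.png");t=cv2.imread("pics/top0.png")
c=lambda im,x,y:cv2.resize(im[y:y+75,x:x+100],(400,300),interpolation=cv2.INTER_CUBIC)
cv2.imwrite("pics/c1.png",np.vstack([np.hstack([c(t,330,235),c(s,240,255)]),np.hstack([c(t,185,160),c(s,310,185)])]))
for n,im,(x,y,w,h) in(("top",t,(335,240,90,70)),("side",s,(250,263,80,45))):
    g=cv2.cvtColor(im,6)[y:y+h,x:x+w]; k,l,st,ce=cv2.connectedComponentsWithStats((g<90).astype(np.uint8))
    for a in range(1,k):
        if 10<st[a,4]<200: print(n,st[a],ce[a]+[x,y])
for n in("top","side"):
  for k in("carrier_grip","carrier"):
    r=env.cut_out(n,k)[0]; m=r["pixels"].astype(np.uint8); P=np.argwhere(m)[:,::-1]; print(n,k,r["conf"],m.sum(),P.mean(0),cv2.minAreaRect(P.astype(np.float32)))
E
```

```text
top [66 20  4  7 26] [402.38461538 263.        ]
top [16 39  9 10 69] [355.23188406 283.73913043]
side [23  7  7  8 43] [276.13953488 273.79069767]
side [48 35  6  7 26] [300.76923077 301.42307692]
top carrier_grip 0.9 1420 [242.27394366 195.36408451] ((246.27456665039062, 202.7027587890625), (43.864803314208984, 68.35681915283203), 72.47443389892578)
top carrier 0.71 1335 [242.89737828 194.88314607] ((246.66348266601562, 202.20729064941406), (42.87480163574219, 67.96402740478516), 71.27420806884766)
side carrier_grip 0.67 890 [341.46067416 230.14157303] ((339.6814880371094, 228.72125244140625), (30.93133544921875, 42.63867950439453), 86.18592071533203)
side carrier 0.69 864 [342.54976852 230.36805556] ((340.5, 229.0), (32.0, 41.0), 90.0)
```

View pics/c1.png

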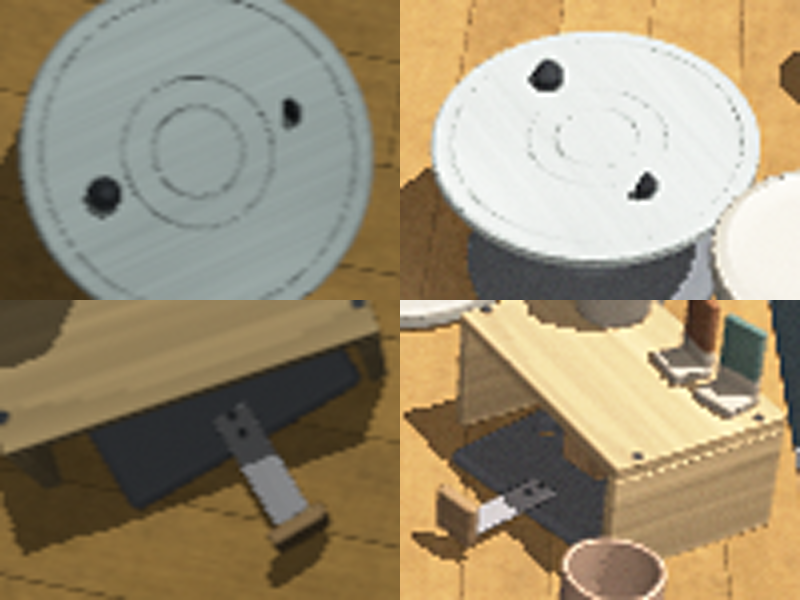

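```bash
python3 - <<'E'
from h import *
T=lambda x,y:(185+x/4-.4,160+(y-300)/4-.4)
S=lambda x,y:(310+(x-400)/4-.4,185+(y-300)/4-.4)
L=atz("top",T(140,508),.006);Rr=atz("top",T(357,380),.006)
print("board corners",L,Rr,np.linalg.norm(L-Rr)); d=Rr-L; fx=np.array([-d[1],d[0]])/np.linalg.norm(d[:2]);print("yaw",np.degrees(np.arctan2(fx[1],fx[0])), np.degrees(np.arctan2(-d[0],d[1])))
print("grip",tri(S(459,492),T(298,520)))
a=atz("top",T(230,413),.015);b=atz("top",T(287,505),.015);print("strip dir",np.degrees(np.arctan2(*(a-b)[[1,0]])))
e1=atz("top",T(0,450),.085);e2=atz("top",T(385,335),.085);print("shelf edge",e1,e2)
m=(L+Rr)/2; print("mid",m)
r=tri((276.1,273.8),(355.2,283.7));q=tri((300.8,301.4),(402.4,263.));print("pins",r,q,np.linalg.norm(r[0]-q[0]),(r[0]+q[0])/2); v=r[0]-q[0];print("turntable y dir",np.degrees(np.arctan2(v[1],v[0])))
E
```

```text
board corners [0.61691201 0.29098258 0.006     ] [0.69819795 0.16654655 0.006     ] 0.14863287030131137
yaw 33.15396682483706 -146.84603317516294
grip (array([0.60328212, 0.19333912, 0.05009338]), np.float64(0.0022316577112797362))
strip dir 33.4028475693578
shelf edge [0.63226409 0.35268452 0.085     ] [0.70358198 0.14569242 0.085     ]
mid [0.65755498 0.22876457 0.006     ]
pins (array([ 0.45186764, -0.02084065,  0.10230779]), np.float64(0.0008511093527926212)) (array([ 0.49849982, -0.1211126 ,  0.10454836]), np.float64(0.0001407681685890166)) 0.11060761903191768 [ 0.47518373 -0.07097663  0.10342808]
turntable y dir 114.94111707832677
```

Emit:
play_rows:
  translation:
    - [-40,-12.6,0]
    - [-80,-25.2,0]
    - [-120,-37.8,0]
    - [-160,-50.4,0]
    - [-200,-63,0]
  twist: [6.4,12.8,19.2,25.6,32]
  jaw: [0,0,0,0,0]

```text
clock: 1.92
tool_pos: [0.3949, 0.3821, 0.1721]
eef_rot: [1.495, 2.763, 0.001]
ft_force: [1.1, 0.5, 0.4]
finger_gap: 0.0941
grip_force: 0.0
```

Emit:
play_rows:
  translation:
    - [-40,10,0]
    - [-80,21,0]
    - [-120,31,0]
    - [-160,42,0]
    - [-200,52,0]
  twist: [0,0,0,0,0]
  jaw: [0,0,0,0,0]

```text
clock: 2.33
tool_pos: [0.5488, 0.2436, 0.172]
eef_rot: [1.489, 2.766, 0.001]
ft_force: [1.1, 0.2, -0.4]
finger_gap: 0.094
grip_force: 0.0
```

```bash
cat >> h.py <<'E'
def go(x,y,z,yaw=None):
    "print tool-frame shift (mm) and twist to bring TCP to world x,y,z with tool y at yaw deg"
    o=env.get_obs(); M=R.from_rotvec(o["eef_rot"]).as_matrix(); p=np.array(o["tool_pos"])
    cur=np.degrees(np.arctan2(M[1,1],M[0,1])); 
    print("t",round(o["clock"],2),"tcp",p.round(4),"yaw",round(cur,2),"F",np.round(o["ft_force"],1),"gap",round(o["finger_gap"],4),"grip",o["grip_force"])
    tw=0 if yaw is None else -((yaw-cur+90)%180-90)
    print("  shift",(M.T@(np.array([x,y,z])-p)*1000).round(1),"twist",round(tw,2))
E
python3 -c "
from h import *
go(.604,.194,.085,33.2);print(np.round(env.get_obs()['qpos'],2))"
```

```text
t 2.33 tcp [0.5488 0.2436 0.172 ] yaw 33.42 F [ 1.1  0.2 -0.4] gap 0.094 grip 0.0
  shift [-71.8  18.8  87. ] twist 0.22
[ 0.27  0.26  1.48  0.    1.4  -0.31]
```

Emit:
play_rows:
  translation:
    - [-36,9.4,0]
    - [-71.8,18.8,15]
    - [-71.8,18.8,55]
    - [-71.8,18.8,87]
    - [-71.8,18.8,87]
  twist: [0,0.2,0.2,0.2,0.2]
  jaw: [0,0,0,0,0]

```text
clock: 2.75
tool_pos: [0.5966, 0.1933, 0.0766]
eef_rot: [-1.49, -2.752, 0.015]
ft_force: [-1.5, -0.1, -2.4]
finger_gap: 0.0938
grip_force: 0.0
```

```bash
python3 -c "
from h import *
go(.604,.194,.02,33.2)
s=env.capture('side');t=env.capture('top')
c=lambda im,x,y:cv2.resize(im[y:y+120,x:x+80],(400,600),interpolation=cv2.INTER_CUBIC)
cv2.imwrite('pics/c2.png',np.hstack([c(t,220,150),c(s,290,160)]))"
```

```text
t 2.75 tcp [0.5966 0.1933 0.0766] yaw 33.13 F [-1.5 -0.1 -2.4] gap 0.0938 grip 0.0
  shift [-3.8  7.3 56.5] twist -0.07
```

View pics/c2.png

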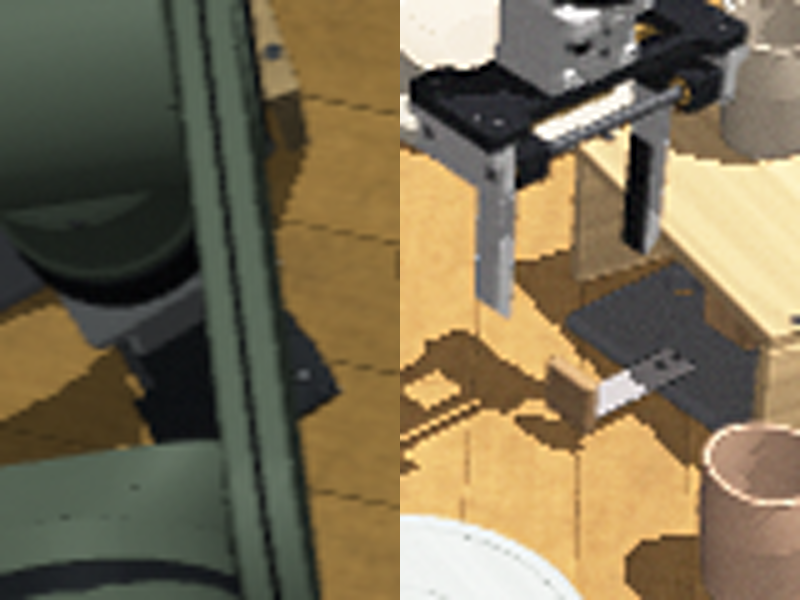

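```bash
python3 -c "
from h import *
go(.604,.194,.02,33.2)"
```

```text
t 2.85 tcp [0.6012 0.1953 0.0835] yaw 33.23 F [-0.2  0.7  0.4] gap 0.094 grip 0.0
  shift [-2.7  1.8 63.5] twist 0.03
```

Emit:
play_rows:
  translation:
    - [0,0,20]
    - [0,0,40]
    - [0,0,55]
    - [0,0,65]
    - [0,0,65]
  twist: [0,0,0,0,0]
  jaw: [0,0,0,0,0]

```text
clock: 3.27
tool_pos: [0.6024, 0.1961, 0.0201]
eef_rot: [-1.492, -2.765, 0.0]
ft_force: [0.3, 0.1, 0.1]
finger_gap: 0.094
grip_force: 0.0
```

Emit:
play_rows:
  translation:
    - [0,0,0]
    - [0,0,0]
    - [0,0,0]
    - [0,0,0]
    - [0,0,0]
  twist: [0,0,0,0,0]
  jaw: [0.4,0.8,1,1,1]

```text
clock: 3.68
tool_pos: [0.6034, 0.1957, 0.0209]
eef_rot: [1.493, 2.763, 0.002]
ft_force: [-0.0, 0.2, 0.7]
finger_gap: 0.0643
grip_force: 0.0
```

Emit:
play_rows:
  translation:
    - [0,0,0]
    - [0,0,0]
    - [0,0,0]
    - [0,0,0]
    - [0,0,0]
  twist: [0,0,0,0,0]
  jaw: [1,1,1,1,1]

```text
clock: 4.1
tool_pos: [0.6025, 0.1955, 0.0198]
eef_rot: [-1.493, -2.764, 0.0]
ft_force: [0.5, 0.5, 0.1]
finger_gap: 0.0305
grip_force: 0.0
```

Emit:
play_rows:
  translation:
    - [0,0,0]
    - [0,0,0]
    - [0,0,0]
    - [0,0,0]
    - [0,0,0]
  twist: [0,0,0,0,0]
  jaw: [1,1,1,1,1]

```text
clock: 4.52
tool_pos: [0.6026, 0.1956, 0.0198]
eef_rot: [1.493, 2.764, 0.0]
ft_force: [-0.1, -0.3, -0.6]
finger_gap: 0.0005
grip_force: 0.0
```

Emit:
play_rows:
  translation:
    - [0,0,0]
    - [0,0,0]
  twist: [0,0]
  jaw: [1,1]

```text
clock: 4.68
tool_pos: [0.6026, 0.1956, 0.0198]
eef_rot: [-1.493, -2.764, 0.0]
ft_force: [0.1, 0.5, -0.5]
finger_gap: 0.0005
grip_force: 0.0
```

```bash
python3 -c "
from h import *
s=env.capture('side')
print(proj('side',[.6026,.1956,.02]),proj('side',[.6026,.1956,.046]))
cv2.imwrite('pics/c3.png',cv2.resize(s[170:270,280:400],(720,600),interpolation=cv2.INTER_CUBIC))"
```

```text
[323.93822901 240.55772455] [324.3201729  233.22152527]
```

View pics/c3.png

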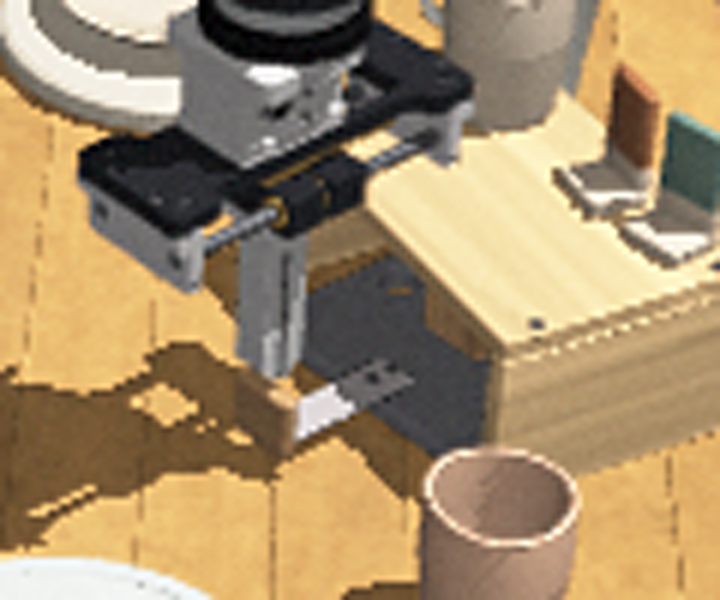

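```bash
python3 -c "
from h import *
T=lambda x,y:(185+x/4-.4,160+(y-300)/4-.4)
for p in((275,535),(322,507),(298,520)):print('top',atz('top',T(*p),.046))
C=lambda x,y:(280+x/6-.4,170+y/6-.4)
for p in((238,373),(293,398)):print('side',atz('side',C(*p),.046))
for p in((240,428),(290,457)):print('side bottom',atz('side',C(*p),.012))
print('finger',atz('side',C(272,375),.02))
o=env.get_obs();print(o['tool_pos'],o['clock'])
for z in(.02,.05,.1):print(z,C(0,0),[(proj('side',np.array([.6026,.1956,z]))-[280,170])*6])
"; python3 - <<'E'
import cv2,numpy as np
a=cv2.imread('pics/c3.png')
cv2.imwrite('pics/c4.png',cv2.resize(a[200:480,150:450],(800,747)[0:2],interpolation=cv2.INTER_CUBIC)[:600])
E
```

```text
top [0.59615883 0.20637551 0.046     ]
top [0.61303736 0.18048771 0.046     ]
top [0.60515297 0.19375741 0.046     ]
side [0.5895727  0.20355488 0.046     ]
side [0.6120678  0.18236087 0.046     ]
side bottom [0.59195928 0.20507861 0.012     ]
side bottom [0.61205765 0.18122723 0.012     ]
finger [0.6112898  0.23383903 0.02      ]
[0.60261152 0.19557369 0.01986957] 4.7333
0.02 (279.6, 169.6) [array([263.62937404, 423.34634732])]
0.05 (279.6, 169.6) [array([266.27808735, 372.47110342])]
0.1 (279.6, 169.6) [array([270.84565446, 284.73941483])]
```

View pics/c4.png

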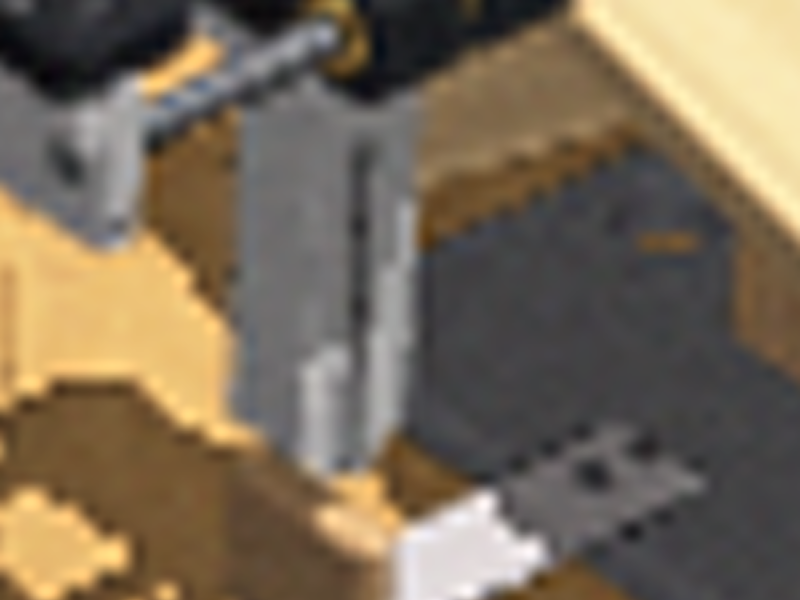

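```bash
python3 -c "
from h import *
for z in(.172,.19,.21):print(z,proj('side',[.2391,.523,z]),proj('top',[.2391,.523,z]))
s=cv2.imread('pics/side0.png');t=cv2.imread('pics/top0.png')
c=lambda im,x,y:cv2.resize(im[y:y+120,x:x+80],(400,600),interpolation=cv2.INTER_CUBIC)
cv2.imwrite('pics/c5.png',np.hstack([c(t,20,360),c(s,150,60)]))
"
```

```text
0.172 [190.39318176 141.24505213] [ 66.19970094 391.30891354]
0.19 [189.69370976 135.82737101] [ 60.98095181 393.36724687]
0.21 [188.90481703 129.71709168] [ 54.90931238 395.76196972]
```

View pics/c5.png

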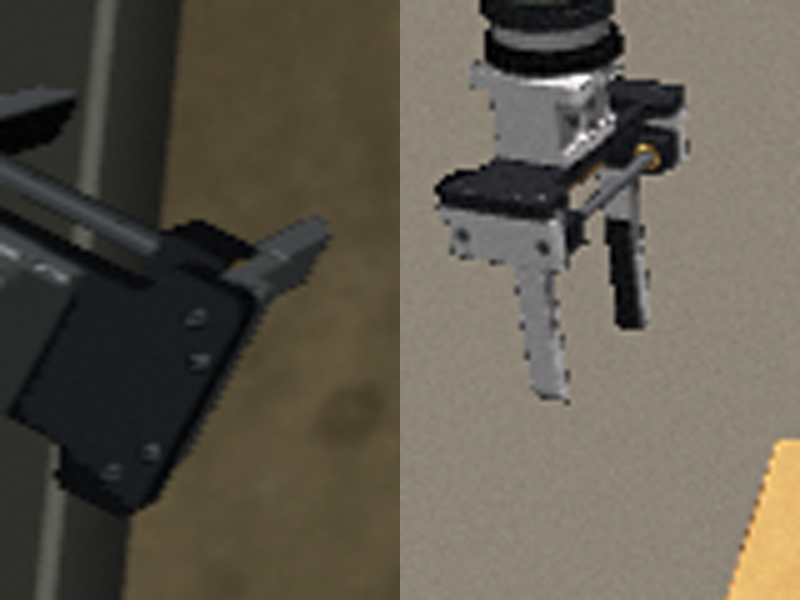

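```bash
python3 -c "
from h import *
a=tri((180,140),(85,405.5));b=tri((196,125.3),(34,379.5));print(a,b,(a[0]+b[0])/2,np.linalg.norm(a[0]-b[0]))
print(env.pinch_z, env.get_obs()['tool_pos'])"
```

```text
(array([0.2182146 , 0.47251958, 0.20320914]), np.float64(0.006607421563079467)) (array([0.26103473, 0.56810447, 0.20039101]), np.float64(0.007118775452868379)) [0.23962466 0.52031203 0.20180007] 0.10477584200650346
0.0188 [0.60261152 0.19557369 0.01986957]
```

Emit:
play_rows:
  translation:
    - [0,0,0]
    - [0,0,0]
    - [0,0,0]
    - [0,0,0]
    - [0,0,0]
  twist: [0,0,0,0,0]
  jaw: [0.4,0.4,0.4,0.4,0.4]

```text
clock: 5.15
tool_pos: [0.6026, 0.1956, 0.0198]
eef_rot: [-1.493, -2.764, 0.0]
ft_force: [0.1, 0.7, -0.3]
finger_gap: 0.0301
grip_force: 0.0
```

Emit:
play_rows:
  translation:
    - [0,0,0]
    - [0,0,0]
    - [0,0,5]
    - [0,0,10]
    - [0,0,14]
  twist: [0,0,0,0,0]
  jaw: [0.4,0.4,0.4,0.4,0.4]

```text
clock: 5.57
tool_pos: [0.6022, 0.1955, 0.005]
eef_rot: [-1.493, -2.763, 0.001]
ft_force: [-0.8, 0.1, -0.4]
finger_gap: 0.056
grip_force: 0.0
```

Emit:
play_rows:
  translation:
    - [0,0,3]
    - [0,0,6]
    - [0,0,8]
    - [0,0,8]
  twist: [0,0,0,0]
  jaw: [0.4,0.4,0.4,0.4]

```text
clock: 5.9
tool_pos: [0.602, 0.1955, -0.0029]
eef_rot: [-1.493, -2.763, 0.001]
ft_force: [0.4, 0.0, 0.1]
finger_gap: 0.0562
grip_force: 0.0
```

Emit:
play_rows:
  translation:
    - [0,0,0]
    - [0,0,0]
    - [0,0,0]
    - [0,0,0]
    - [0,0,0]
  twist: [0,0,0,0,0]
  jaw: [1,1,1,1,1]

```text
clock: 6.32
tool_pos: [0.6028, 0.1956, -0.0019]
eef_rot: [1.493, 2.764, 0.0]
ft_force: [-0.2, -0.3, 0.0]
finger_gap: 0.0263
grip_force: 0.0
```

Emit:
play_rows:
  translation:
    - [0,0,0]
    - [0,0,0]
    - [0,0,0]
    - [0,0,0]
    - [0,0,0]
  twist: [0,0,0,0,0]
  jaw: [1,1,1,1,1]

```text
clock: 6.73
tool_pos: [0.6025, 0.1954, -0.0021]
eef_rot: [-1.494, -2.764, 0.0]
ft_force: [-0.7, -1.1, 1.6]
finger_gap: 0.0095
grip_force: 30.0
```

Emit:
play_rows:
  translation:
    - [0.5,-4,0]
    - [1.5,-12,0]
    - [2.5,-20,0]
    - [3.8,-30,0]
    - [5,-40,0]
  twist: [0,0,0,0,0]
  jaw: [1,1,1,1,1]

```text
clock: 7.15
tool_pos: [0.5658, 0.1776, -0.0021]
eef_rot: [1.493, 2.764, 0.001]
ft_force: [1.1, 0.3, -0.3]
finger_gap: 0.0096
grip_force: 30.0
```

Emit:
play_rows:
  translation:
    - [1.3,-10,0]
    - [2.5,-20,0]
    - [3.8,-30,0]
    - [5,-40,0]
    - [6.3,-50,0]
  twist: [0,0,0,0,0]
  jaw: [1,1,1,1,1]

```text
clock: 7.57
tool_pos: [0.5202, 0.1554, -0.0021]
eef_rot: [1.493, 2.764, 0.001]
ft_force: [2.1, 0.3, -1.6]
finger_gap: 0.0097
grip_force: 30.0
```

Emit:
play_rows:
  translation:
    - [1.3,-10,0]
    - [2.5,-20,0]
    - [3.8,-30,0]
    - [5,-40,0]
    - [6.3,-50,0]
  twist: [0,0,0,0,0]
  jaw: [1,1,1,1,1]

```text
clock: 7.98
tool_pos: [0.4749, 0.1332, -0.0022]
eef_rot: [1.493, 2.764, 0.0]
ft_force: [1.9, 1.4, -0.7]
finger_gap: 0.0096
grip_force: 30.0
```

Emit:
play_rows:
  translation:
    - [1.3,-12,0]
    - [2.5,-24,0]
    - [3.8,-36,0]
    - [5,-48,0]
    - [6.3,-58,0]
  twist: [0,0,0,0,0]
  jaw: [1,1,1,1,1]

```text
clock: 8.4
tool_pos: [0.4228, 0.1066, -0.0021]
eef_rot: [1.494, 2.764, 0.0]
ft_force: [1.5, 0.9, -2.1]
finger_gap: 0.0097
grip_force: 30.0
```

```bash
python3 -c "
from h import *
s=env.capture('side');go(.5,.1,.1)
cv2.imwrite('pics/c6.png',np.hstack([cv2.resize(s[150:350,200:467],(800,600))]))
t=env.capture('top');cv2.imwrite('pics/top6.png',t)"
```

```text
t 8.45 tcp [ 0.4209  0.106  -0.0024] yaw 33.23 F [-4.5 -2.3  9.3] gap 0.0098 grip 30.00974714756012
  shift [ -48.3   62.6 -102.5] twist 0
```

View pics/c6.png

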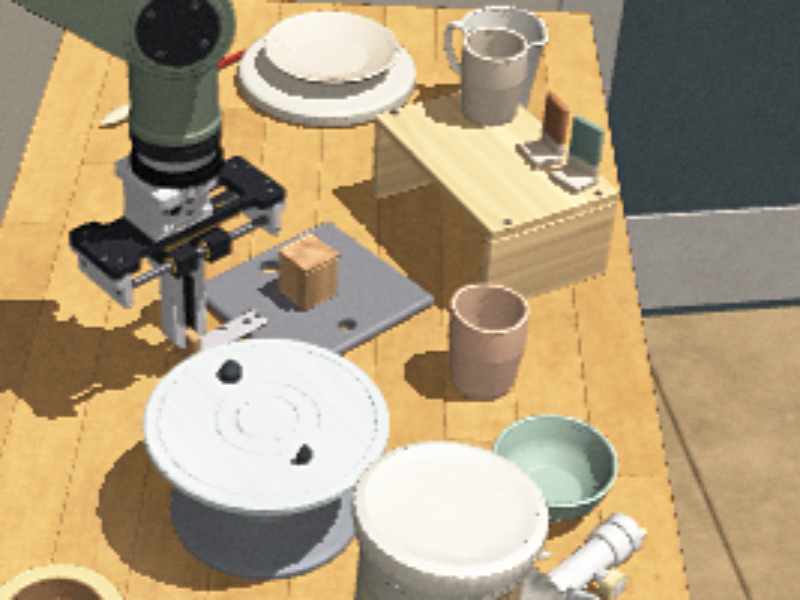

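Emit:
play_rows:
  translation:
    - [0,0,0]
    - [0,0,0]
    - [0,0,0]
    - [0,0,0]
    - [0,0,0]
  twist: [0,0,0,0,0]
  jaw: [0,0,0,0,0]

```text
clock: 8.92
tool_pos: [0.4242, 0.1072, -0.0022]
eef_rot: [1.493, 2.764, 0.0]
ft_force: [0.0, -0.4, -0.4]
finger_gap: 0.0397
grip_force: 0.0
```

Emit:
play_rows:
  translation:
    - [0,0,-10]
    - [0,0,-30]
    - [0,0,-60]
    - [0,0,-90]
    - [0,0,-90]
  twist: [0,0,0,0,0]
  jaw: [0,0,0,0,0]

```text
clock: 9.33
tool_pos: [0.4295, 0.1075, 0.0944]
eef_rot: [1.488, 2.755, 0.01]
ft_force: [0.3, 0.4, 0.3]
finger_gap: 0.0732
grip_force: 0.0
```

```bash
python3 -c "
from h import *
T={}
for n in('side','top'):
    env.capture(n)
    for k in('carrier_post','carrier_big_hole','carrier_small_hole','carrier_grip'):
        r=env.search_frame(n,k)
        if r: T[n,k]=r[0]['position'];print(n,k,np.round(r[0]['position'],1),round(r[0]['conf'],2), atz(n,r[0]['position'],.012 if 'hole' in k else .037).round(4))
for k in('carrier_post','carrier_big_hole','carrier_small_hole','carrier_grip'):
    if ('side',k) in T and ('top',k) in T: print(k,tri(T['side',k],T['top',k]))
for n in('side','top'):
  r=env.cut_out(n,'carrier_post')
  if r: P=np.argwhere(r[0]['pixels'])[:,::-1]; print(n,len(P),P.mean(0),P.min(0),P.max(0))
s=env.capture('side');cv2.imwrite('pics/s7.png',s)
c=lambda im,x,y:cv2.resize(im[y:y+100,x:x+133],(800,600),interpolation=cv2.INTER_CUBIC)
cv2.imwrite('pics/c7.png',c(s,240,190))
go(.5386,.1829,.085)"
```

```text
side carrier_post [304.6 249.4] 0.65 [0.5409 0.1417 0.037 ]
side carrier_big_hole [298.5 248. ] 0.59 [0.529  0.1797 0.012 ]
side carrier_small_hole [302.6 248.8] 0.67 [0.5399 0.1751 0.012 ]
side carrier_grip [301.1 251.5] 0.89 [0.5305 0.1339 0.037 ]
top carrier_post [260.  232.2] 0.83 [0.5661 0.1911 0.037 ]
top carrier_big_hole [262.6 233.4] 0.87 [0.567  0.1876 0.012 ]
top carrier_small_hole [261.  233.4] 0.88 [0.5669 0.1913 0.012 ]
carrier_post (array([ 0.56024004,  0.19578992, -0.00638951]), np.float64(0.023759551801501275))
carrier_big_hole (array([0.54864934, 0.18796431, 0.00758397]), np.float64(0.037533238692211264))
carrier_small_hole (array([ 0.55538225,  0.19274069, -0.00105123]), np.float64(0.026359367588742372))
side 2227 [300.78266727 248.57162101] [256 225] [343 269]
top 3418 [262.37185489 233.86688122] [219 197] [310 268]
t 9.98 tcp [0.4237 0.107  0.0875] yaw 33.23 F [ 0.1  0.2 -0.2] gap 0.0941 grip 0.0
  shift [  0.5 137.7   2.4] twist 0
```

View pics/c7.png

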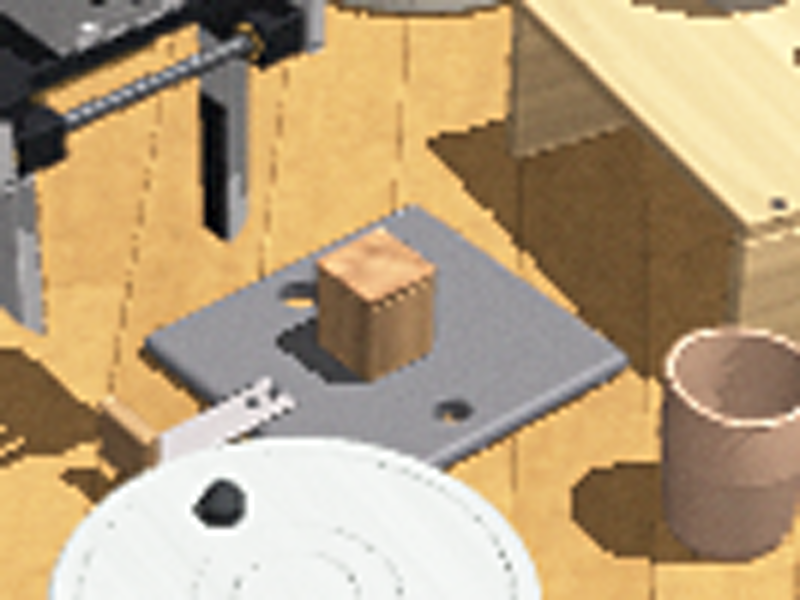

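```bash
python3 -c "
from h import *
C=lambda x,y:(240+x/6-.4,190+y/6-.4)
print('post',atz('side',C(377,268),.062)); a=atz('side',C(299,293),.012);b=atz('side',C(453,411),.012);print(a,b,(a+b)/2,np.linalg.norm(a-b)); d=a-b; print(np.degrees(np.arctan2(-d[0],d[1])))
cs=[atz('side',C(*p),.062) for p in((318,265),(380,230),(437,266),(372,305))];print(np.round(cs,4), np.mean(cs,0))"
```

```text
post [0.53884163 0.17647161 0.062     ]
[0.50832063 0.22494191 0.012     ] [0.56895399 0.1320296  0.012     ] [0.53863731 0.17848575 0.012     ] 0.11094638737470675
33.12793919455876
[[0.5125 0.1813 0.062 ]
 [0.5436 0.2046 0.062 ]
 [0.5661 0.1752 0.062 ]
 [0.5334 0.1499 0.062 ]] [0.53890602 0.1777819  0.062     ]
```

Emit:
play_rows:
  translation:
    - [0,30,0]
    - [-0.5,65,0]
    - [-1,100,0]
    - [-1,139,0]
    - [-1,139,0]
  twist: [0,0,0,0,0]
  jaw: [0,0,0,0,0]

```text
clock: 10.4
tool_pos: [0.546, 0.1852, 0.087]
eef_rot: [1.491, 2.763, 0.005]
ft_force: [0.9, -1.3, 0.7]
finger_gap: 0.094
grip_force: 0.0
```

Emit:
play_rows:
  translation:
    - [0,0,0]
    - [0,0,15]
    - [0,0,40]
    - [0,0,62]
    - [0,0,70]
  twist: [0,0,0,0,0]
  jaw: [0,0,0,0,0]

```text
clock: 10.82
tool_pos: [0.5364, 0.1811, 0.0147]
eef_rot: [-1.492, -2.759, 0.007]
ft_force: [-0.5, -0.8, -0.4]
finger_gap: 0.0941
grip_force: 0.0
```

Emit:
play_rows:
  translation:
    - [0,0,6]
    - [0,0,12]
    - [0,0,16]
    - [0,0,16]
  twist: [0,0,0,0]
  jaw: [0,0,0,0]

```text
clock: 11.15
tool_pos: [0.5407, 0.1823, 0.002]
eef_rot: [1.494, 2.764, 0.0]
ft_force: [0.4, -0.3, -0.4]
finger_gap: 0.0939
grip_force: 0.0
```

```bash
python3 -c "
from h import *
go(.5386,.1829,0,33.2)
for z in(.104,.108):
  for n,a,b in(('side',(276.1,273.8),(300.8,301.4)),('top',(355.2,283.7),(402.4,263.))):
    A=atz(n,a,z);B=atz(n,b,z);v=A-B;print(n,z,A.round(4),B.round(4),((A+B)/2).round(4),np.linalg.norm(v).round(4),np.degrees(np.arctan2(-v[0],v[1])).round(2))
for n in('top','side'):
  im=env.capture(n) if n=='side' else cv2.imread('pics/top0.png'); r=env.search_frame(n,'turntable');print(n,[(x['position'],x['conf']) for x in r][:2])
"
```

```text
t 11.15 tcp [0.5407 0.1823 0.002 ] yaw 33.22 F [ 0.4 -0.3 -0.4] gap 0.0939 grip 0.0
  shift [ 1.7 -1.4  2. ] twist 0.02
side 0.104 [ 0.4513 -0.0227  0.104 ] [ 0.4986 -0.1206  0.104 ] [ 0.475  -0.0716  0.104 ] 0.1087 25.81
top 0.104 [ 0.4522 -0.0207  0.104 ] [ 0.4985 -0.1212  0.104 ] [ 0.4754 -0.071   0.104 ] 0.1107 24.69
side 0.108 [ 0.451  -0.0272  0.108 ] [ 0.4981 -0.1245  0.108 ] [ 0.4746 -0.0759  0.108 ] 0.1082 25.81
top 0.108 [ 0.4521 -0.0202  0.108 ] [ 0.4982 -0.1204  0.108 ] [ 0.4751 -0.0703  0.108 ] 0.1102 24.69
top [([379.6, 272.7], 0.82)]
side [([286.3, 302.3], 0.57)]
```

Emit:
play_rows:
  translation:
    - [0,0,2]
    - [0,0,2]
    - [0,0,2]
    - [0,0,2]
    - [0,0,2]
  twist: [0,0,0,0,0]
  jaw: [1,1,1,1,1]

```text
clock: 11.72
tool_pos: [0.5408, 0.1824, -0.0001]
eef_rot: [1.493, 2.764, 0.0]
ft_force: [0.0, -1.1, 0.3]
finger_gap: 0.064
grip_force: 0.0
```

Emit:
play_rows:
  translation:
    - [0,0,0]
    - [0,0,0]
    - [0,0,0]
    - [0,0,0]
    - [0,0,0]
  twist: [0,0,0,0,0]
  jaw: [1,1,1,1,1]

```text
clock: 12.13
tool_pos: [0.5398, 0.1819, -0.0002]
eef_rot: [-1.493, -2.763, 0.003]
ft_force: [-2.2, -1.1, 2.3]
finger_gap: 0.0397
grip_force: 30.0
```

Emit:
play_rows:
  translation:
    - [0,0,0]
    - [0,0,0]
    - [0,0,0]
  twist: [0,0,0]
  jaw: [1,1,1]

```text
clock: 12.38
tool_pos: [0.5399, 0.1819, -0.0002]
eef_rot: [-1.493, -2.763, 0.003]
ft_force: [-3.9, -2.4, 2.8]
finger_gap: 0.04
grip_force: 30.0
```

Emit:
play_rows:
  translation:
    - [0,0,-5]
    - [0,0,-20]
    - [0,0,-45]
    - [0,0,-75]
    - [0,0,-105]
  twist: [0,0,0,0,0]
  jaw: [1,1,1,1,1]

```text
clock: 12.8
tool_pos: [0.5399, 0.1829, 0.1043]
eef_rot: [-1.493, -2.762, 0.0]
ft_force: [0.4, -0.4, -4.7]
finger_gap: 0.0394
grip_force: 30.0
```

Emit:
play_rows:
  translation:
    - [0,0,-25]
    - [0,0,-40]
    - [0,0,-45]
    - [0,0,-45]
    - [0,0,-45]
  twist: [0,0,0,0,0]
  jaw: [1,1,1,1,1]

```text
clock: 13.22
tool_pos: [0.5399, 0.1825, 0.1484]
eef_rot: [-1.493, -2.763, 0.001]
ft_force: [0.1, 0.6, -5.2]
finger_gap: 0.0398
grip_force: 30.0
```

```bash
python3 -c "
from h import *
t=env.capture('top');s=env.capture('side');cv2.imwrite('pics/s8.png',s);cv2.imwrite('pics/t8.png',t)
go(.475,-.071,.15,24.9)"
```

```text
t 13.32 tcp [0.539  0.1822 0.1473] yaw 33.23 F [-0.4 -0.2 -5.1] gap 0.0399 grip 29.976284634321928
  shift [-176.7 -192.4   -2.3] twist 8.33
```

Emit:
play_rows:
  translation:
    - [-8,-9,0]
    - [-24,-26,0]
    - [-46,-50,0]
    - [-70,-76,0]
    - [-94,-102,0]
  twist: [0,0,0,0,0]
  jaw: [1,1,1,1,1]

```text
clock: 13.73
tool_pos: [0.5052, 0.0462, 0.1485]
eef_rot: [-1.491, -2.763, 0.002]
ft_force: [0.9, -0.8, -4.6]
finger_gap: 0.0402
grip_force: 30.0
```

Emit:
play_rows:
  translation:
    - [-24,-26,0]
    - [-46,-50,0]
    - [-66,-72,0]
    - [-79,-85,0]
    - [-83,-90,0]
  twist: [1,3,5.5,7.5,8.3]
  jaw: [1,1,1,1,1]

```text
clock: 14.15
tool_pos: [0.4753, -0.0741, 0.1489]
eef_rot: [-1.696, -2.643, 0.003]
ft_force: [0.3, 0.2, -4.9]
finger_gap: 0.0397
grip_force: 30.0
```

Emit:
play_rows:
  translation:
    - [0,0,0]
    - [0,0,0]
    - [0,0,0]
  twist: [0,0,0]
  jaw: [1,1,1]

```text
clock: 14.4
tool_pos: [0.4769, -0.0699, 0.1494]
eef_rot: [-1.687, -2.649, -0.001]
ft_force: [-0.5, 0.1, -3.8]
finger_gap: 0.0395
grip_force: 30.0
```

```bash
python3 -c "
from h import *
go(.475,-.071,.125,24.9)
t=env.capture('top');s=env.capture('side');cv2.imwrite('pics/s9.png',s);cv2.imwrite('pics/t9.png',t)
c=lambda im,x,y:cv2.resize(im[y:y+120,x:x+80],(400,600),interpolation=cv2.INTER_CUBIC)
u=lambda im:cv2.resize(im,(400,600),interpolation=cv2.INTER_CUBIC)
cv2.imwrite('pics/c9.png',np.hstack([u(s[210:330,240:320]),u(s[210:330,300:380])]) if 0 else cv2.resize(s[195:330,200:380],(800,600),interpolation=cv2.INTER_CUBIC))
"
```

```text
t 14.4 tcp [ 0.4769 -0.0699  0.1494] yaw 25.0 F [-0.5  0.1 -3.8] gap 0.0395 grip 29.97643679380417
  shift [-0.2 -2.2 24.4] twist 0.1
```

View pics/c9.png

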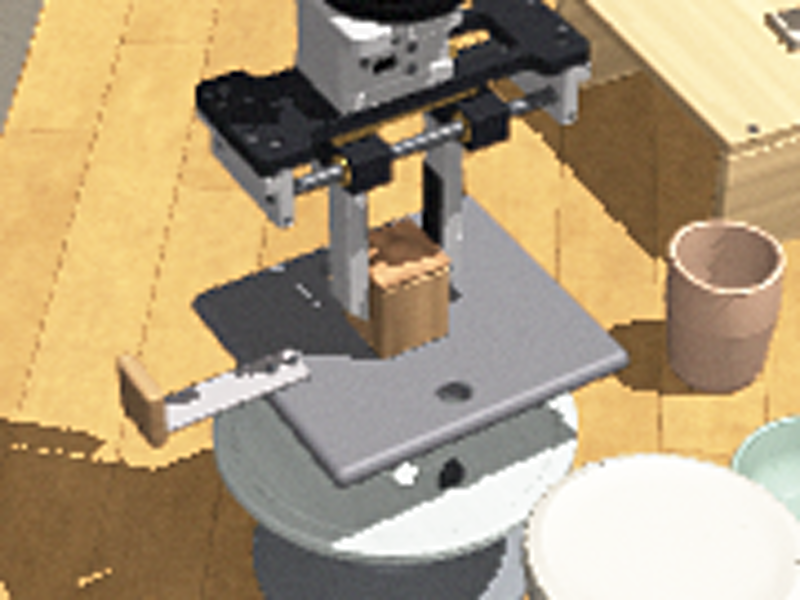

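```bash
python3 -c "
from h import *
C=lambda x,y:(200+x/4.444-.4,195+y/4.444-.4)
for z in(.161,.1615):print('small hole side',atz('side',C(455,391.5),z))
for z in(.107,.108):print('diamond side',z,atz('side',C(452.5,473),z),atz('side',(300.8,301.4),z))
y=np.radians(25);print('pred small',np.array([.4769,-.0699])+.055*np.array([np.sin(y),-np.cos(y)]))
# right & front corners of board top
for p in((628,355),(343,478),(195,300)):print(p,atz('side',C(*p),.156))
"
```

```text
small hole side [ 0.50045214 -0.12061576  0.161     ]
small hole side [ 0.50038055 -0.1211492   0.1615    ]
diamond side 0.107 [ 0.49976703 -0.12255798  0.107     ] [ 0.49824807 -0.12355194  0.107     ]
diamond side 0.108 [ 0.49963366 -0.12355541  0.108     ] [ 0.49811647 -0.12454821  0.108     ]
pred small [ 0.500144   -0.11974693]
(628, 355) [ 0.59078486 -0.09765574  0.156     ]
(343, 478) [ 0.44139856 -0.16926288  0.156     ]
(195, 300) [ 0.3768501  -0.03310491  0.156     ]
```

Emit:
play_rows:
  translation:
    - [-0.6,-2.4,4]
    - [-0.6,-2.4,12]
    - [-0.6,-2.4,20]
    - [-0.6,-2.4,27]
    - [-0.6,-2.4,30]
  twist: [0,0,0,0,0]
  jaw: [1,1,1,1,1]

```text
clock: 14.92
tool_pos: [0.4738, -0.0718, 0.1178]
eef_rot: [-1.687, -2.646, 0.001]
ft_force: [-0.2, -0.0, -4.5]
finger_gap: 0.0399
grip_force: 30.0
```

Emit:
play_rows:
  translation:
    - [0,0,0]
    - [0,0,1]
    - [0,0,2]
    - [0,0,3]
    - [0,0,4]
  twist: [0,0,0,0,0]
  jaw: [1,1,1,1,1]

```text
clock: 15.33
tool_pos: [0.4756, -0.0726, 0.1162]
eef_rot: [1.689, 2.648, 0.0]
ft_force: [1.1, 0.7, -4.1]
finger_gap: 0.0402
grip_force: 30.0
```

```bash
python3 -c "
from h import *
go(.475,-.0715,.11,24.9); print(env.get_obs()['moment'])"
```

```text
t 15.33 tcp [ 0.4756 -0.0726  0.1162] yaw 24.93 F [ 1.1  0.7 -4.1] gap 0.0402 grip 29.976324252784252
  shift [ 1.2 -0.1  6.2] twist 0.03
[-0.03878575 -0.00229758 -0.07756307]
```

Emit:
play_rows:
  translation:
    - [0,0,1]
    - [0,0,2]
    - [0,0,3]
    - [0,0,4]
    - [0,0,4]
  twist: [0,0,0,0,0]
  jaw: [1,1,1,1,1]

```text
clock: 15.75
tool_pos: [0.475, -0.0724, 0.1116]
eef_rot: [-1.689, -2.648, 0.0]
ft_force: [0.2, 0.2, -3.7]
finger_gap: 0.0395
grip_force: 30.0
```

```bash
python3 -c "
from h import *
go(.475,-.0715,.11,24.9); print(env.get_obs()['moment'])"
```

```text
t 15.75 tcp [ 0.475  -0.0724  0.1116] yaw 24.93 F [ 0.2  0.2 -3.7] gap 0.0395 grip 29.976345151662827
  shift [0.8 0.4 1.6] twist 0.03
[ 0.01215001  0.09308238 -0.00545542]
```

Emit:
play_rows:
  translation:
    - [0,0,1]
    - [0,0,2]
    - [0,0,2]
    - [0,0,2]
  twist: [0,0,0,0]
  jaw: [1,1,1,1]

```text
clock: 16.08
tool_pos: [0.4751, -0.0724, 0.1098]
eef_rot: [-1.689, -2.648, 0.0]
ft_force: [-0.4, 0.4, -4.6]
finger_gap: 0.0397
grip_force: 30.0
```

```bash
python3 -c "
from h import *
go(.475,-.0715,.11,24.9); print(env.get_obs()['moment'])"
```

```text
t 16.08 tcp [ 0.4751 -0.0724  0.1098] yaw 24.93 F [-0.4  0.4 -4.6] gap 0.0397 grip 29.976339284330606
  shift [ 0.9  0.3 -0.2] twist 0.03
[-0.01234668  0.03155983  0.00614111]
```

Emit:
play_rows:
  translation:
    - [0,0,1]
    - [0,0,1.5]
    - [0,0,2]
    - [0,0,2]
  twist: [0,0,0,0]
  jaw: [1,1,1,1]

```text
clock: 16.42
tool_pos: [0.4753, -0.0724, 0.1078]
eef_rot: [1.689, 2.648, 0.0]
ft_force: [0.7, 0.7, -4.4]
finger_gap: 0.0396
grip_force: 30.0
```

```bash
python3 -c "
from h import *
go(.475,-.0715,.11,24.9); print(env.get_obs()['moment'])"
```

```text
t 16.42 tcp [ 0.4753 -0.0724  0.1078] yaw 24.93 F [ 0.7  0.7 -4.4] gap 0.0396 grip 29.97650306671858
  shift [ 1.   0.1 -2.2] twist 0.03
[-0.02500582  0.02986966  0.01395803]
```

Emit:
play_rows:
  translation:
    - [0,0,0.7]
    - [0,0,1.4]
    - [0,0,2]
    - [0,0,2]
  twist: [0,0,0,0]
  jaw: [1,1,1,1]

```text
clock: 16.75
tool_pos: [0.4756, -0.0723, 0.1059]
eef_rot: [1.689, 2.648, 0.001]
ft_force: [1.7, 0.4, -4.3]
finger_gap: 0.0396
grip_force: 30.0
```

```bash
python3 -c "
from h import *
go(.475,-.0715,.11,24.9); print(env.get_obs()['moment'])"
```

```text
t 16.75 tcp [ 0.4756 -0.0723  0.1059] yaw 24.94 F [ 1.7  0.4 -4.3] gap 0.0396 grip 29.977464862167835
  shift [ 1.  -0.2 -4.1] twist 0.04
[ 0.05860934 -0.21057086  0.01947775]
```

Emit:
play_rows:
  translation:
    - [0,0.4,0]
    - [0,0.5,1]
    - [0,0.5,2]
    - [0,0.5,2]
  twist: [0,0,0,0]
  jaw: [1,1,1,1]

```text
clock: 17.08
tool_pos: [0.4756, -0.0722, 0.1036]
eef_rot: [1.69, 2.649, -0.0]
ft_force: [1.2, 0.5, -4.4]
finger_gap: 0.04
grip_force: 30.0
```

```bash
python3 -c "
from h import *
go(.475,-.0715,.11,24.9); print(env.get_obs()['moment'])"
```

```text
t 17.08 tcp [ 0.4756 -0.0722  0.1036] yaw 24.93 F [ 1.2  0.5 -4.4] gap 0.04 grip 29.976494908332825
  shift [ 0.9 -0.3 -6.4] twist 0.03
[-0.02703259 -0.22544683  0.11261036]
```

Emit:
play_rows:
  translation:
    - [0,0.3,0.5]
    - [0,0.3,1.2]
    - [0,0.3,2]
    - [0,0.3,2]
  twist: [0,0,0,0]
  jaw: [1,1,1,1]

```text
clock: 17.42
tool_pos: [0.4756, -0.072, 0.1015]
eef_rot: [-1.689, -2.648, 0.0]
ft_force: [0.1, -0.0, -4.2]
finger_gap: 0.0396
grip_force: 30.0
```

```bash
python3 -c "
from h import *
go(.475,-.0715,.11,24.9); print(env.get_obs()['moment'])"
```

```text
t 17.42 tcp [ 0.4756 -0.072   0.1015] yaw 24.93 F [ 0.1 -0.  -4.2] gap 0.0396 grip 29.97618516907096
  shift [ 0.8 -0.4 -8.5] twist 0.03
[-0.01420473 -0.02555049  0.04176236]
```

Nearly down, force-free; continue until contact.

Emit:
play_rows:
  translation:
    - [0,0,0.5]
    - [0,0,1]
    - [0,0,1.5]
    - [0,0,1.7]
    - [0,0,1.7]
  twist: [0,0,0,0,0]
  jaw: [1,1,1,1,1]

```text
clock: 17.83
tool_pos: [0.4757, -0.0721, 0.1]
eef_rot: [-1.689, -2.648, 0.0]
ft_force: [-0.3, -0.1, -3.6]
finger_gap: 0.0398
grip_force: 30.0
```

```bash
python3 -c "
from h import *
go(.475,-.0715,.11,24.9); print(env.get_obs()['moment'])"
```

```text
t 17.83 tcp [ 0.4757 -0.0721  0.1   ] yaw 24.93 F [-0.3 -0.1 -3.6] gap 0.0398 grip 29.976325538009405
  shift [  0.8  -0.4 -10. ] twist 0.03
[-0.05300329  0.07078571  0.02450212]
```

Emit:
play_rows:
  translation:
    - [0,0,0.3]
    - [0,0,0.6]
    - [0,0,0.9]
    - [0,0,0.9]
  twist: [0,0,0,0]
  jaw: [1,1,1,1]

```text
clock: 18.17
tool_pos: [0.4759, -0.0721, 0.0998]
eef_rot: [-1.689, -2.649, 0.0]
ft_force: [-0.8, 1.1, -0.3]
finger_gap: 0.0399
grip_force: 30.0
```

Emit:
play_rows:
  translation:
    - [0,0,0]
    - [0,0,0]
    - [0,0,0]
    - [0,0,0]
    - [0,0,0]
  twist: [0,0,0,0,0]
  jaw: [0.8,0.5,0.2,0.2,0.2]

```text
clock: 18.58
tool_pos: [0.4765, -0.0723, 0.0996]
eef_rot: [1.689, 2.647, 0.001]
ft_force: [-0.7, -0.8, -0.4]
finger_gap: 0.0632
grip_force: 0.0
```

Emit:
play_rows:
  translation:
    - [0,0,0]
    - [0,0,-5]
    - [0,0,-20]
    - [0,0,-45]
    - [0,0,-75]
  twist: [0,0,0,0,0]
  jaw: [0.2,0.2,0.2,0.2,0.2]

```text
clock: 19.0
tool_pos: [0.4742, -0.0715, 0.1735]
eef_rot: [-1.687, -2.645, 0.002]
ft_force: [-0.1, -0.2, 0.6]
finger_gap: 0.0754
grip_force: 0.0
```

Emit:
play_rows:
  translation:
    - [0,0,-30]
    - [0,0,-60]
    - [30,0,-70]
    - [65,0,-70]
    - [100,0,-70]
  twist: [0,0,0,0,0]
  jaw: [0.2,0.2,0.2,0.2,0.2]

```text
clock: 19.42
tool_pos: [0.4344, 0.0189, 0.2462]
eef_rot: [1.691, 2.644, 0.003]
ft_force: [0.9, 1.1, 0.3]
finger_gap: 0.0751
grip_force: 0.0
```

Emit:
play_rows:
  translation:
    - [35,0,0]
    - [70,0,0]
    - [100,0,0]
    - [120,0,0]
    - [120,0,0]
  twist: [0,0,0,0,0]
  jaw: [0.2,0.2,0.2,0.2,0.2]

```text
clock: 19.83
tool_pos: [0.3817, 0.1301, 0.2448]
eef_rot: [-1.683, -2.652, -0.002]
ft_force: [-0.5, -0.2, 0.8]
finger_gap: 0.0748
grip_force: 0.0
```

```bash
python3 -c "
from h import *
go(.475,-.0715,.11,24.9)
s=env.capture('side');t=env.capture('top');cv2.imwrite('pics/sE.png',s)
c=np.hstack([cv2.resize(t[160:400,320:480],(400,600)),cv2.resize(s[210:390,200:320],(400,600))])
cv2.imwrite('pics/cE.png',c)"
```

```text
t 19.83 tcp [0.3817 0.1301 0.2448] yaw 25.21 F [-0.5 -0.2  0.8] gap 0.0748 grip 0.0
  shift [-222.3   -1.6  134.5] twist 0.31
```

```bash
python3 -c "
from h import *
y=np.radians(24.95);c,s_=np.cos(y),np.sin(y)
def W(p,z0):return np.array([.4757+c*p[0]-s_*p[1],-.0721+s_*p[0]+c*p[1],z0+p[2]])
for n in('side','top'):
    im=env.capture(n); r=env.cut_out(n,'carrier'); m=r[0]['pixels']; print(n,r[0]['conf'],m.sum())
    for z0 in(.092,.1,.108,.116):
        P=np.zeros((480,640),np.uint8)
        for b in(((-78,92),(-78,78),(0,12)),((-20,20),(-20,20),(12,62)),((-145,-135),(-18,18),(12,46)),((-140,-78),(-11,11),(13,16))):
            q=np.array([proj(n,W(np.array([X,Y,Z])/1000,z0)) for X in b[0] for Y in b[1] for Z in b[2]],np.float32)
            cv2.fillConvexPoly(P,cv2.convexHull(q).astype(np.int32),1)
        print(z0,round((P.astype(bool)&m).sum()/(P.astype(bool)|m).sum(),3))
    for k in('cup','bowl','tape'):
        a=env.search_frame(n,k); print(k,np.round(a[0]['position'],1) if a else None)
go(0,0,0)"
```

```text
side 0.98 3844
0.092 0.888
0.1 0.888
0.108 0.805
0.116 0.678
cup [364.7 263.7]
bowl [386.2 300.8]
tape [215.4 366.8]
top 0.75 6400
0.092 0.928
0.1 0.947
0.108 0.946
0.116 0.919
cup [317.5 181.3]
bowl [379.5 178.3]
tape [432.  359.2]
t 20.43 tcp [0.3833 0.127  0.2442] yaw 24.88 F [-0.2  0.6  0.9] gap 0.0752 grip 0.0
  shift [  46.  -401.1  244.3] twist 0
```

```bash
python3 -c "
from h import *
for n in('side','top'):
    a=cv2.imread(f'pics/{n}0.png');b=env.capture(n);h=lambda i:cv2.cvtColor(i,40)[...,1:]
    x,y,w,hh=(190,335,55,47) if n=='side' else (398,325,52,54)
    d=(cv2.absdiff(a,b).max(2)[y:y+hh,x:x+w]>45); P=np.argwhere(d)
    print(n,d.sum(),P.min(0)[::-1]+[x,y],P.max(0)[::-1]+[x,y]) if len(P) else print(n,0)
    m=d[::3,::2]; print('\n'.join(''.join('#' if v else '.' for v in r) for r in m))
"
```

```text
side 87 [206 335] [234 339]
........###############.....
.........####.....#.........
............................
............................
............................
............................
............................
............................
............................
............................
............................
............................
............................
............................
............................
............................
top 130 [399 325] [417 341]
.#####....................
.######...................
..########................
...#.##...................
..#.......................
...#......................
..........................
..........................
..........................
..........................
..........................
..........................
..........................
..........................
..........................
..........................
..........................
..........................
```

The tape hasn't moved: the only changes are the carrier's grip and its shadow covering its edge. Handing in.

```bash
python3 -c "
from rig import env
print(env.job_done())"
```

```text
the job is handed in; nothing more can be done
None
```

The carrier is on the turntable's two pins, lying flat at 100 mm by the arm and camera readings, released, with the cup, bowl and tape where they were; handed in at about 21 s, judge's result not shown.

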